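# Zero the setting gauge and back its thumbscrew off a quarter turn

## Task

Pick up the ejector pin and use its plain end as a stylus to push the small reset button, recessed in the front of the setting gauge, fully in; then lay the pin back down flat on its rubber pad and let go of it. Then turn the gauge's wing thumbscrew clockwise (seen from above) until it seats, and back it off a quarter turn from there. Finish while still gripping the thumbscrew there and keep holding it steady, without letting go; leave the other things on the bench where they are.

Things in the scene. Friction and masses are not known exactly. Their poses are not given: they have to be found in the camera images.
- gauge: Setting gauge fixed to the bench, base 132 x 92 x 10 mm, origin under its centre, x from front to back, z up. Front: grey readout housing 80 mm wide, face at x = -60 mm, 10 to 62 mm high, with a blank display and, right of it, a small window. Back: column with an arm (36 mm wide, top at 94 mm) over a steel insert. The thumbscrew's vertical axis passes through the origin; its top (135 mm) is the highest part.
- reset_window (a point): Centre of the mouth of the recess in the gauge's front face: 16 mm wide, 17 mm high, 40 mm above the bench, at x = -60, y = -20 mm of the gauge. Axes as the gauge's: push level along +x, straight into the face. The round black button (11 mm across) lies 9 mm behind the face.
- reset_button (a joint): Travel of the spring reset button in m: 0 out, 0.004 fully in (about 4 N). It springs back when released.
- thumbscrew (a joint): Angle of the thumbscrew in rad from its seat: 0 = seated (a hard stop), growing as it is unscrewed (counter-clockwise from above); a quarter turn off the seat is 1.57. It stays where it is left (friction about 0.06 N m), does not rise or sink, starts between 1.0 and 2.4 and can turn up to 3.2.
- wing (a point): Where to grip the thumbscrew: on its axis, 123 mm above the bench, amid an upright dark steel blade 32 mm long, 9 mm thick, 107 to 135 mm above the bench (below it a collar 18 mm across up to 103 mm, on the arm's top at 94 mm). x along the blade, y across it (grip across y), z up; it turns with the screw; at the seat x points 45 degrees clockwise (from above) of the gauge's x.
- pin: Ejector pin, plain steel, 130 mm long, about 50 g, lying flat on the pad; the only such pin. Shank 8 mm thick, head 13 mm across and 4 mm long at one end (so it lies with a slope of about 1 degree). Origin at mid-length on its underside; y runs along it toward the head (at y = +65 mm), z up. The plain end points roughly away from the robot.
- pad: Flat dark rubber pad fixed on the bench, to the right in front of the gauge: 150 (x, away from the robot) x 90 (y) x 6 mm; the pin lies on it. Origin at the centre of its underside, so its top is at 6 mm.
- pin_tip (a point): Centre of the pin's plain end (y = -65 mm, 4 mm above the underside). Axes as the pin's.
- oilstone_a: Bystander: brown stick stone 13 x 100 x 13 mm lying on the mat between the robot and the gauge; origin at the centre of its underside.
- oilstone_b: Bystander: dark stone 25 x 75 x 10 mm lying on the mat; origin at the centre of its underside.
- guide_bush: Bystander: flanged steel bush, 40 mm across, 35 mm high, standing behind the gauge to the right; origin at the centre of its underside.

How it is judged:
On the way, in this order (a step that is already met when the one before it is completed fails the run):
1. the reset button is pushed fully in by the pin (value of joint reset_button above 0.003 m and contact force between pin and reset_button above 1 N), for 0.1 s.
2. the pin lies flat on its pad, let go (z of pin in the frame of pad between 0.003 and 0.009 m and angle between pin's own y axis and vertical between 1.49 and 1.65 rad and x of pin in the frame of pad between -0.075 and 0.075 m and y of pin in the frame of pad between -0.045 and 0.045 m and contact force between the fingers and pin below 0.05 N and linear speed of pin below 0.02 m/s), for 0.2 s.
3. the thumbscrew is turned until it seats, by the fingers (value of joint thumbscrew below 0.08 rad and contact force between the fingers and thumbscrew above 1 N), for 0.1 s.
At the end, for the whole second after the job is handed in: The thumbscrew stands a quarter turn off its seat (1.57 rad, within 0.30 rad), still, with the fingers gripping it (over 2 N); the reset button has sprung back out; the pin lies flat on its rubber pad (its middle over the pad), at rest and let go (all of step 2 and value of joint thumbscrew between 1.27 and 1.87 rad and velocity of joint thumbscrew between -0.05 and 0.05 rad/s and contact force between the fingers and thumbscrew above 2 N and value of joint reset_button below 0.001 m); the arm keeps its last pose, push and grip.
It fails at once if the fingers or the arm press the reset button instead of the pin (contact force between any of the fingers, the arm and reset_button above 0.5 N).
It fails at once if an oilstone or the guide bush is moved more than 20 mm (distance of any of oilstone_a, oilstone_b, guide_bush from where it was at the start of the episode above 0.02 m).
It also fails if it takes over 72 s, if anything falls off the work surface, if the arm or the gripper's body presses on something with over 40 N, if the wrist force passes 120 N, or if a joint passes its speed limit or range.

## Robot

A 6-joint arm with a two-finger parallel gripper is mounted at the origin on the work surface; the furniture and walls round the work are solid. World frame = base frame: x ahead of the robot, y to its left, z up, the work surface at z = 0. Lengths are in m, angles in rad, forces in N, time in s.
With the tool pointing down it reaches from about 0.15 to 0.775 m from the base axis. Payload 6.1 kg.
Tool frame: the origin (TCP) lies midway between the tips of the shut fingers; the grasp point (between the pads) lies 19 mm behind it; z points along the fingers, y is the direction in which the jaws open and shut (so a half turn about z gives the same grasp; the last joint's range is limited). The gripper opens to 85 mm and grips with 20 to 120 N. Pads are 22 mm wide; open, the fingers measure 114 mm over their backs; the gripper's body (76 mm by 85 mm) begins 54 mm behind the grasp point. The pads swing forward as they close: fully open they stand 13 mm farther back than shut.
Start: joints at [-1.346, 0.126, -0.04, 1.405, 0, 1.571], TCP at [0.117, -0.512, 0.231] pointing down, gripper open.
Joint ranges: [-2.72, 2.72], [-0.95, 1.95], [-1.27, 1.35], [-1.78, 2.02], [-1.46, 1.47], [-3.14, 3.14]. Speed limits (rad/s): [2.39, 2.39, 3.01, 3.14, 3.14, 3.14].

## Interface

Orientations are given as a rotation vector (axis times angle).
In Python, from station import * gives the robot as it stands.
- The arm moves only by the tool step_arm, never from a script. Its argument "plan" is a list of rows, each a list of 3 entries, a list of its own where there are three numbers: the shift along the tool's x, y, z in cm, then the turn, a rotation vector about the tool's x, y, z in rad, then the opening, from 0 (shut) to 1 (fully open). A call has 1 to 20 rows; each row shifts and turns the commanded pose from where the row before left it, along the tool's axes as they then stand; what a row does not reach is not made up. A row lasts 1/8 s, in which the tool goes at most 62.5 mm and 10.7 degrees, less where a joint would pass 70% of its speed; a pose out of reach is approached as far as the arm can. A call with a gripper value outside its range is refused whole. The fingers move at their own pace and stop on an object; the grip force is fixed at half the most. Time passes only in rows, so rows that do not move let the fingers close. It gives the time, the measured TCP pose, the force and the opening at its end, in the units of the state.
- sense(): the state, without advancing time (a new reading comes with each control period).
- grab_frame(name): name is "scene" or "top" or "wrist"; returns (picture, depth): 400x640x3 uint8, red, green, blue; 400x640 float32, m along the optical axis (not along the pixel's ray), 0 where there is no reading.
- camera_params(name): a dict with "fx", "fy", "cx", "cy" (pixels), "extrinsics" (4x4, takes a point from world to camera coordinates). Camera axes: x right, y up, looking along -z (the intrinsics and any distortion apply to the point x, -y, -z); pixel columns grow to the right and rows downward; lengths in m; the calibration is good to about 2 mm. A picture is of the moment at which its call begins: read the wrist's pose just before it. camera_params takes no time and is no camera call; for the wrist camera it gives the pose at the moment of the call.
- finish_job(): hands the job in, once; it reports no verdict.
The state is a dict: "time": time; "joints": joint angles; "joint_velocities": joint speeds; "tau": joint torques, N m; "ee_pos": TCP position; "tcp_rot": TCP orientation; "ft_force": force on the tool from outside, world axes, zero at the start; "ft_torque": the same for the moment, N m; "finger_gap": opening from 0.0 (shut) to 1.0 (fully open).
Only numpy, scipy, OpenCV 4.12 (cv2) and the standard library are available. Lean on these libraries where they do the work, as an engineer would, in place of code of your own. Each camera call takes 0.05 s, during which the arm holds its last target. There are 200 camera calls.

## Working session

There is one attempt and no reset: what is moved stays moved. The work goes in short steps, Python scripts to look and compute and a tool call to move; the robot and the scene stay as the last step left them, time stands still between calls to the robot, and variables do not carry over. Pictures are saved under pics/ and viewed, about 8 in all and at most 12, crops included, and the job is handed in when it is done.

Besides the shell and the picture viewer there is one more tool, called in YAML: its name, and indented under it one key for each argument. step_arm: Moves the arm, as the interface text tells. Its arguments: {"type":"object","properties":{"plan":{"type":"array","items":{"type":"array"}}},"required":["plan"]}

```bash
mkdir -p pics; ls; python3 - <<'E'
from station import *
import cv2,numpy as np
print(sense())
for n in("top","scene"):
    p,d=grab_frame(n);np.savez(f"{n}0.npz",p=p,d=d);cv2.imwrite(f"pics/{n}0.png",p[:,:,::-1]);print(n,{k:np.round(v,4).tolist() for k,v in camera_params(n).items()})
E
```

```text
pics
{'time': 0.0, 'joints': array([-1.34599298e+00,  1.26385663e-01, -4.06150950e-02,  1.40536934e+00,
       -7.44277016e-06,  1.57078157e+00]), 'joint_velocities': array([-0.00020903, -0.00115915,  0.00010695,  0.00033543, -0.000844  ,
       -0.00036906]), 'tau': array([ 6.55257245e-04, -4.35913861e+01,  3.52925062e+01,  1.71521137e-02,
        7.21236574e-05,  3.32078727e-06]), 'ee_pos': array([ 0.11693951, -0.51140322,  0.23052224]), 'tcp_rot': array([-3.12021213e+00, -3.52224889e-01,  2.88736377e-04]), 'ft_force': array([0.22044401, 0.50537605, 0.3615956 ]), 'ft_torque': array([-0.03808678, -0.030232  ,  0.01683186]), 'finger_gap': 0.9918349602099764}
top {'fx': 406.6844, 'fy': 406.6844, 'cx': 323.6898, 'cy': 198.02, 'extrinsics': [[-0.0074, -0.9998, 0.0178, 0.0793], [0.989, -0.0047, 0.148, -0.5587], [-0.1479, 0.0187, 0.9888, -0.8637], [0.0, 0.0, 0.0, 1.0]]}
scene {'fx': 488.5054, 'fy': 488.5054, 'cx': 315.8299, 'cy': 204.6982, 'extrinsics': [[-0.5542, -0.8321, -0.0232, 0.3732], [0.4193, -0.3031, 0.8557, -0.304], [-0.7191, 0.4645, 0.5169, -0.5524], [0.0, 0.0, 0.0, 1.0]]}
```

View pics/top0.png

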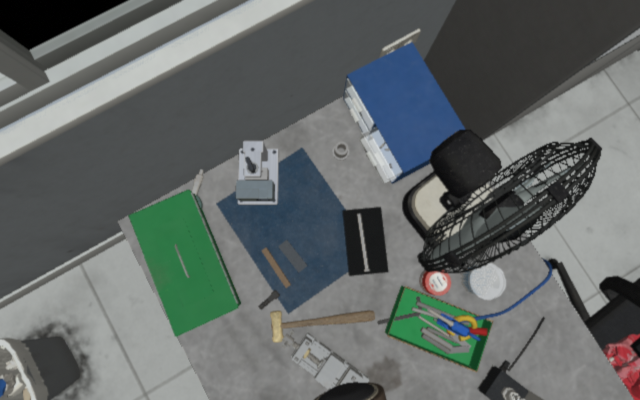

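View pics/scene0.png

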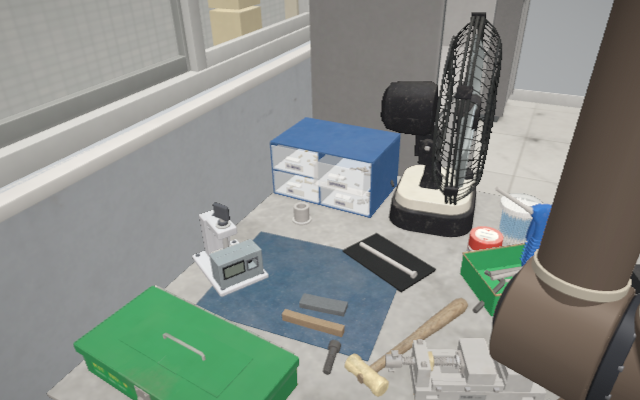

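The top view shows the gauge at (257,172), the black pad at (365,240), and the pin from (362,212) to (367,270) with its head at the lower end. The scene view shows the gauge front with its display and window at (252,263), and the wing at (222,212).

```bash
cat >h.py <<'E'
from station import *
import cv2,numpy as np
from scipy.spatial.transform import Rotation as R
def ray(c,u,v):
    E=np.array(c["extrinsics"]);u=np.asarray(u,float);v=np.asarray(v,float)
    d=np.stack([(u-c["cx"])/c["fx"],-(v-c["cy"])/c["fy"],-np.ones_like(u)],-1)
    return -E[:3,:3].T@E[:3,3], d@E[:3,:3]
def onz(c,u,v,z):
    o,d=ray(c,u,v);z=np.asarray(z,float);return o+d*((z-o[2])/d[...,2])[...,None]
def cloud(c,dep):
    v,u=np.indices(dep.shape);o,d=ray(c,u,v);return o+d*dep[...,None]
def rect(pts):
    r=cv2.minAreaRect((np.asarray(pts)[:,:2]*1000).astype(np.float32));return np.round(r[0],1),np.round(r[1],1),round(r[2],1)
def biggest(m):
    n,l,s,_=cv2.connectedComponentsWithStats(m.astype(np.uint8));return l==1+s[1:,4].argmax()
E
python3 - <<'E'
from h import *
f=np.load("top0.npz");p=f["p"].astype(int);d=f["d"];c=camera_params("top");W=cloud(c,d)
roi=np.zeros(d.shape,bool);roi[195:285,335:395]=1
dark=biggest(roi&(p.max(2)<60));
cn,_=cv2.findContours(dark.astype(np.uint8),0,2);h=cv2.convexHull(max(cn,key=len))[:,0]
print("pad",rect(onz(c,h[:,0],h[:,1],.006)))
fill=np.zeros(d.shape,np.uint8);cv2.fillPoly(fill,[h],1);fill=cv2.erode(fill,np.ones((3,3)))
pin=biggest((fill>0)&(p.min(2)>80));v,u=np.nonzero(pin);P=onz(c,u,v,.012);print("pin",len(u),rect(P))
# width profile
m=P[:,:2].mean(0);_,_,V=np.linalg.svd(P[:,:2]-m);a=V[0];a=a*np.sign(a[0]);s=(P[:,:2]-m)@a;w=(P[:,:2]-m)@[-a[1],a[0]]
print(m,a,s.min(),s.max());print(np.histogram(s,12)[0])
print("pad depth z",np.median(W[dark][:,2]),"pin z",np.median(W[pin][:,2]))
roi[:]=0;roi[130:215,225:290]=1
for lo,hi in((.004,.02),(.055,.07),(.085,.1),(.11,.15)):
    k=roi&(W[...,2]>lo)&(W[...,2]<hi);print(lo,k.sum(),rect(W[k]),W[k].mean(0).round(4))
for n,r in(("bush",np.s_[135:165,325:355]),):
    k=W[r][W[r][...,2]>.02];print(n,rect(k))
k=cv2.resize(f["p"][130:215,225:290],None,fx=7,fy=7,interpolation=2)
s=np.load("scene0.npz")["p"][190:300,180:290];s=cv2.resize(s,None,fx=5,fy=5,interpolation=2)
o=np.zeros((600,800,3),np.uint8);k=cv2.resize(k,(400,523));s=cv2.resize(s,(400,400));o[:523,:400]=k;o[:400,400:]=s
cv2.imwrite("pics/g1.png",o[:,:,::-1])
E
```

```text
pad (array([466.1, -16.8]), array([148. ,  89.8]), 4.9)
pin 233 (array([462.9, -11.1]), array([131.6,  11.1]), 7.5)
[ 0.46088179 -0.01218597] [0.99258259 0.12157219] -0.06368934042426752 0.06794601763286419
[24 19 19 20 20 20 18 19 19 19 20 16]
pad depth z 0.005368465331047345 pin z 0.013300718639661091
0.004 843 (array([612. , 227.9]), array([168.3, 144.7]), 0.2) [0.6155 0.2161 0.0092]
0.055 681 (array([612. , 228.9]), array([113.3,  79. ]), 2.1) [0.577  0.2272 0.0614]
0.085 573 (array([636.8, 228. ]), array([44. , 78.2]), 89.7) [0.6407 0.2264 0.0932]
0.11 83 (array([615.4, 227.8]), array([31.2,  8.7]), 22.4) [0.614  0.2267 0.1311]
bush (array([674.1,  36.3]), array([30. , 30.9]), 89.9)
```

View pics/g1.png

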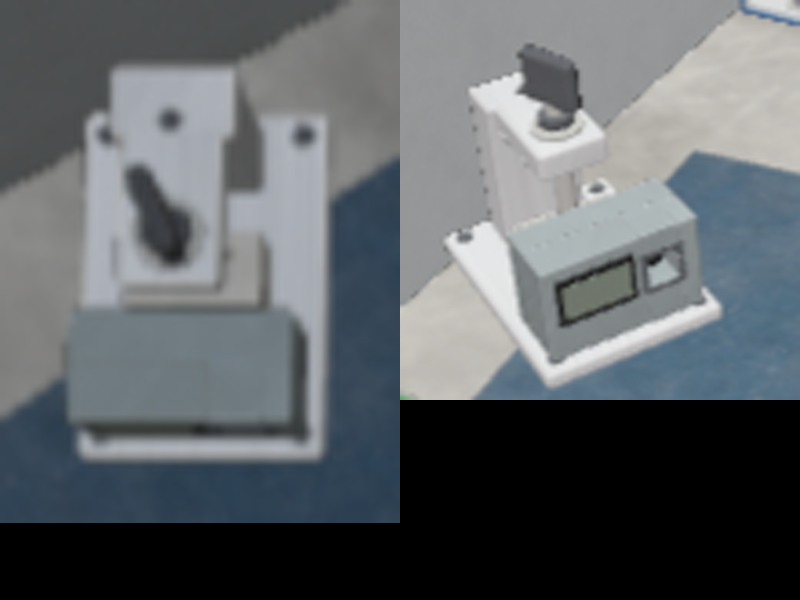

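The crop shows the wing blade pointing up-left (+x+y) and the window at about scene pixel (252,264). Next I'll refine the gauge pose.

```bash
python3 - <<'E'
from h import *
f=np.load("top0.npz");d=f["d"];c=camera_params("top");W=cloud(c,d)
hm=np.zeros(d.shape,bool);hm[170:210,225:290]=1
hm&=(abs(W[...,2]-.062)<.006)
k=biggest(hm);print("house top",k.sum(),rect(W[k]),np.median(W[k][:,2]))
k=np.zeros(d.shape,bool);k[130:215,225:290]=1;p=f["p"].astype(int)
b=biggest(k&(p.min(2)>150)&(abs(W[...,2]-.01)<.006));B=W[b]
print("base",b.sum(),[B[:,i].min().round(4) for i in(0,1)],[B[:,i].max().round(4) for i in(0,1)])
print("front edge fit",np.polyfit(*[np.array(x) for x in zip(*[(y,B[abs(B[:,1]-y)<.0015][:,0].min()) for y in np.arange(.19,.262,.004) if (abs(B[:,1]-y)<.0015).any()])],1))
print("right edge fit",np.polyfit(*[np.array(x) for x in zip(*[(x,B[abs(B[:,0]-x)<.0015][:,1].min()) for x in np.arange(.56,.67,.004) if (abs(B[:,0]-x)<.0015).any()])],1))
g=np.load("scene0.npz");c2=camera_params("scene");S=cloud(c2,g["d"]);q=g["p"].astype(int)
k=np.zeros(g["d"].shape,bool);k[240:295,205:275]=1
k&=(S[...,2]>.016)&(S[...,2]<.058)&(S[...,0]<.562)&(S[...,0]>.53)
F=S[k];a=np.polyfit(F[:,1],F[:,0],1);r=F[:,0]-np.polyval(a,F[:,1]);F=F[abs(r)<.002];a=np.polyfit(F[:,1],F[:,0],1)
print("face x=a*y+b",a,len(F),"y",F[:,1].min(),F[:,1].max(),F[:,0].mean())
print("win z=.04",onz(c2,252.3,263.9,.04))
def onface(u,v):
    o,dd=ray(c2,u,v);t=(a[1]+a[0]*o[1]-o[0])/(dd[0]-a[0]*dd[1]);return o+t*dd
for uv in((252.3,263.9),(246.5,261),(258,267)):print(uv,onface(*uv))
# wing in scene
w=np.zeros(k.shape,bool);w[195:230,205:240]=1;w&=(q.max(2)<90)&(S[...,2]>.105)
print("wing scene",w.sum(),S[w].mean(0),rect(S[w]))
print(g["p"][255:276:2,242:264:2,1])
E
```

```text
house top 663 (array([575.2, 227.8]), array([78.9, 39.6]), 89.3) 0.06152841821922006
base 428 [np.float64(0.5526), np.float64(0.183)] [np.float64(0.6812), np.float64(0.2716)]
front edge fit [0.00671279 0.55146678]
right edge fit [-0.02100355  0.19695297]
face x=a*y+b [4.92516506e-04 5.55608166e-01] 730 y 0.18954758449363907 0.26930728729381304 0.55572224479908
win z=.04 [0.55366024 0.20879152 0.04      ]
(252.3, 263.9) [0.55571056 0.20790661 0.03828962]
(246.5, 261) [0.55571544 0.21780559 0.0489521 ]
(258, 267) [0.55570568 0.19798926 0.0270284 ]
wing scene 152 [0.60967916 0.22962287 0.12163534] (array([611.2, 230.9]), array([28.1,  9.1]), 37.4)
[[183 181 150 139 135 136 137 134 140 140 116]
 [146 138 136 136 135 129 117  89 131 140 120]
 [122 128 134 122  95  94 123 101 127 139 123]
 [ 36  98  99  56  32 155 127 116 125 139 124]
 [114  72 107 127 165 182 169 118 112 138 123]
 [118  62 112 143 183 184 184 149 102 138 125]
 [118  54 118 124 186 164 112  99 135 138 131]
 [118  62 116  97  92 122 132 135 140 137 133]
 [ 87  45 127 132 136 136 136 134 131 136 136]
 [112 132 134 136 136 136 134 134 130 132 116]
 [133 132 133 130 136 134 134 170 209 229 228]]
```

```bash
python3 - <<'E'
from h import *
f=np.load("top0.npz");W=cloud(camera_params("top"),f["d"])[100:330,390:620]
k=(W[...,2]>.12)&(W[...,2]<.6);P=W[k];A=np.array([.117,-.512]);B=np.array([.448,-.013]);n=(B-A)/np.linalg.norm(B-A)
t=(P[:,:2]-A)@n;e=np.abs((P[:,:2]-A)@[-n[1],n[0]]);ok=(t>-.1)&(t<.7)
i=np.argsort(np.where(ok,e,9))[:400:40];print(np.c_[P[i],e[i]].round(3))
E
```

```text
[[ 0.401 -0.101  0.219  0.01 ]
 [ 0.407 -0.101  0.228  0.014]
 [ 0.409 -0.103  0.241  0.017]
 [ 0.413 -0.1    0.267  0.019]
 [ 0.41  -0.109  0.282  0.021]
 [ 0.406 -0.118  0.258  0.023]
 [ 0.41  -0.115  0.302  0.025]
 [ 0.408 -0.122  0.275  0.027]
 [ 0.413 -0.117  0.306  0.028]
 [ 0.426 -0.1    0.173  0.03 ]]
```

```bash
python3 - <<'E'
from h import *
for n in("top","scene"):
    W=cloud(camera_params(n),np.load(n+"0.npz")["d"]);W=W[:,390:] if n=="top" else W[:250,380:510]
    for z in np.arange(.05,.65,.06):
        P=W[(abs(W[...,2]-z)<.03)&(W[...,0]>.2)&(W[...,0]<.75)&(W[...,1]<0)]
        if len(P)>5:print(n,z.round(2),len(P),"x",np.percentile(P[:,0],[1,99]).round(3),"y",np.percentile(P[:,1],[1,99]).round(3),"near x<.52 ymax",P[P[:,0]<.52][:,1].max(initial=-9).round(3))
E
```

```text
top 0.05 4780 x [0.207 0.634] y [-0.295 -0.069] near x<.52 ymax -0.061
top 0.11 5228 x [0.296 0.748] y [-0.339 -0.062] near x<.52 ymax -0.103
top 0.17 1704 x [0.279 0.617] y [-0.37  -0.101] near x<.52 ymax -0.092
top 0.23 3656 x [0.402 0.642] y [-0.372 -0.094] near x<.52 ymax -0.09
top 0.29 4268 x [0.408 0.632] y [-0.357 -0.102] near x<.52 ymax -0.094
top 0.35 2950 x [0.426 0.595] y [-0.333 -0.12 ] near x<.52 ymax -0.109
top 0.41 1372 x [0.469 0.557] y [-0.29  -0.176] near x<.52 ymax -0.17
scene 0.05 5039 x [0.339 0.665] y [-0.276 -0.108] near x<.52 ymax -0.112
scene 0.11 1829 x [0.385 0.696] y [-0.326 -0.11 ] near x<.52 ymax -0.104
scene 0.17 1854 x [0.322 0.614] y [-0.324 -0.094] near x<.52 ymax -0.089
scene 0.23 3559 x [0.4   0.622] y [-0.32  -0.091] near x<.52 ymax -0.089
scene 0.29 2391 x [0.405 0.62 ] y [-0.355 -0.096] near x<.52 ymax -0.091
scene 0.35 1543 x [0.423 0.591] y [-0.34  -0.118] near x<.52 ymax -0.108
scene 0.41 309 x [0.465 0.526] y [-0.263 -0.171] near x<.52 ymax -0.171
```

step_arm:
  plan:
    - [[2.4,-3.45,0],[0,0,0],0.45]
    - [[2.4,-3.45,0],[0,0,0],0.45]
    - [[2.4,-3.45,0],[0,0,0],0.45]
    - [[2.4,-3.45,0],[0,0,0],0.45]
    - [[2.4,-3.45,0],[0,0,0],0.45]
    - [[2.4,-3.45,0],[0,0,0],0.45]
    - [[2.4,-3.45,0],[0,0,0],0.45]
    - [[2.4,-3.45,0],[0,0,0],0.45]
    - [[0,0,0],[0,0,0.1],0.45]

```text
time: 1.23
ee_pos: [0.2431, -0.1977, 0.2312]
tcp_rot: [-3.135, -0.2, -0.0]
ft_force: [-0.1, -0.8, -0.6]
finger_gap: 0.454
```

step_arm:
  plan:
    - [[1.06,-3.57,0],[0,0,0],0.45]
    - [[1.06,-3.57,0],[0,0,0],0.45]
    - [[1.06,-3.57,0],[0,0,0],0.45]
    - [[1.06,-3.57,0],[0,0,0],0.45]
    - [[1.06,-3.57,0],[0,0,0],0.45]
    - [[3.46,0.44,2.2],[0,0,0],0.45]
    - [[3.46,0.44,2.2],[0,0,0],0.45]
    - [[3.46,0.44,2.2],[0,0,0],0.45]
    - [[3.46,0.44,2.2],[0,0,0],0.45]
    - [[3.46,0.44,2.2],[0,0,0],0.45]
    - [[0,0,0],[0,0,0],0.45]

```text
time: 2.6
ee_pos: [0.4477, -0.0164, 0.1189]
tcp_rot: [-3.135, -0.196, 0.006]
ft_force: [-1.4, 0.5, 0.5]
finger_gap: 0.45
```

```bash
python3 - <<'E'
from h import *
s=sense();print(s["ee_pos"],s["joints"].round(3))
c=camera_params("wrist");p,d=grab_frame("wrist");W=cloud(c,d);cv2.imwrite("pics/w1.png",p[:,:,::-1])
q=p.astype(int)
k=biggest((q.min(2)>80)&(W[...,2]>.008)&(W[...,2]<.03)&(abs(W[...,1]+.012)<.05)&(W[...,0]>.35))
v,u=np.nonzero(k);P=onz(c,u,v,.012);m=P[:,:2].mean(0);a=np.linalg.svd(P[:,:2]-m,full_matrices=False)[2][0];a*=np.sign(a[0]);t=(P[:,:2]-m)@a
print(len(u),rect(P),m,np.arctan2(a[1],a[0]),m+a*t.max(),m+a*t.min(),np.median(W[k][:,2]))
E
```

```text
[ 0.44766799 -0.01644415  0.11892166] [-0.037  0.01  -0.412  1.153 -0.     2.98 ]
1798 (array([459.2, -12.4]), array([132.6,  12.3]), 7.1) [ 0.462671   -0.01240479] 0.11678185740082304 [ 0.52516563 -0.00507319] [ 0.39340801 -0.02053042] 0.014538410927270776
```

View pics/w1.png

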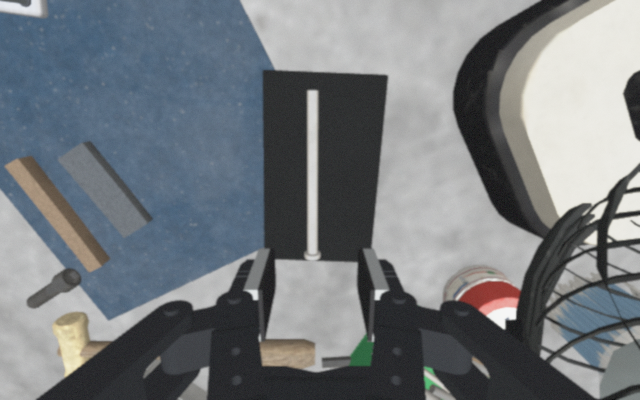

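The wrist view shows the pin on the pad at columns 307–320, rows 90–258, head near the robot, with clear space around it. Joint 6 is near its limit, so I'll use the half-turned grasp.

step_arm:
  plan:
    - [[0,0,0],[0,0,-0.174],0.45]
    - [[0,0,0],[0,0,-0.174],0.45]
    - [[0,0,0],[0,0,-0.174],0.45]
    - [[0,0,0],[0,0,-0.174],0.45]
    - [[0,0,0],[0,0,-0.174],0.45]
    - [[0,0,0],[0,0,-0.174],0.45]
    - [[0,0,0],[0,0,-0.174],0.45]
    - [[0,0,0],[0,0,-0.174],0.45]
    - [[0,0,0],[0,0,-0.174],0.45]
    - [[0,0,0],[0,0,-0.174],0.45]
    - [[0,0,0],[0,0,-0.174],0.45]
    - [[0,0,0],[0,0,-0.174],0.45]
    - [[0,0,0],[0,0,-0.174],0.45]
    - [[0,0,0],[0,0,-0.174],0.45]
    - [[0,0,0],[0,0,-0.174],0.45]
    - [[0,0,0],[0,0,-0.174],0.45]
    - [[0,0,0],[0,0,-0.174],0.45]
    - [[0.1,0.3,0],[0,0,-0.174],0.45]
    - [[0,0,0],[0,0,0],0.45]

```text
time: 5.03
ee_pos: [0.4459, -0.0134, 0.1222]
tcp_rot: [-0.178, 3.136, -0.0]
ft_force: [0.8, -0.3, 0.6]
finger_gap: 0.451
```

```bash
cat >>h.py <<'E'
def st():
    s=sense();M=R.from_rotvec(s["tcp_rot"]).as_matrix();x=M[:,0]
    print(round(s["time"],2),"tcp",s["ee_pos"].round(4),"yaw",np.arctan2(x[1],x[0]).round(4),"z",M[:,2].round(4),"j",s["joints"].round(3),"F",s["ft_force"].round(1),"T",s["ft_torque"].round(2),"gap",round(s["finger_gap"],3));return s,M
E
python3 -c "from h import *;st()"
```

```text
5.03 tcp [ 0.4459 -0.0134  0.1222] yaw -3.0281 z [ 8.e-04 -0.e+00 -1.e+00] j [-3.000e-02  1.000e-03 -4.140e-01  1.155e+00  0.000e+00 -1.440e-01] F [ 0.8 -0.3  0.6] T [ 0.05  0.02 -0.02] gap 0.451
```

step_arm:
  plan:
    - [[0,0,2.5],[0,0,0],0.45]
    - [[0,0,2.5],[0,0,0],0.45]
    - [[0,0,2.5],[0,0,0],0.45]
    - [[0,0,2.0],[0,0,0],0.45]
    - [[0,0,1.0],[0,0,0],0.45]
    - [[0,0,0.8],[0,0,0],0.45]
    - [[0,0,0],[0,0,0],0.45]
    - [[0,0,0],[0,0,0],0.0]
    - [[0,0,0],[0,0,0],0.0]
    - [[0,0,0],[0,0,0],0.0]
    - [[0,0,0],[0,0,0],0.0]
    - [[0,0,0],[0,0,0],0.0]

```text
time: 6.52
ee_pos: [0.4471, -0.0135, 0.009]
tcp_rot: [-0.181, 3.135, -0.0]
ft_force: [-0.9, 0.2, 5.5]
finger_gap: 0.065
```

```bash
python3 -c "from h import *;st()"
```

```text
6.53 tcp [ 0.4471 -0.0135  0.009 ] yaw -3.0264 z [ 1.2e-03 -1.0e-04 -1.0e+00] j [-0.03   0.085 -0.592  0.893 -0.    -0.145] F [-0.9  0.2  5.5] T [-0.04  0.25  0.05] gap 0.065
```

step_arm:
  plan:
    - [[0,0,-1.0],[0,0,0],0.0]
    - [[0,0,-2.0],[0,0,0],0.0]
    - [[0,0,-2.0],[0,0,0],0.0]
    - [[0,0,0],[0,0,0],0.0]
    - [[0,0,0],[0,0,0],0.0]

```text
time: 7.15
ee_pos: [0.4463, -0.0134, 0.0578]
tcp_rot: [0.181, -3.136, -0.0]
ft_force: [0.1, 0.3, -0.6]
finger_gap: 0.068
```

```bash
python3 - <<'E'
from h import *
s,M=st()
o=[]
for n in("scene","wrist","top"):
    p,d=grab_frame(n);np.savez(n+"1.npz",p=p,d=d,E=camera_params(n)["extrinsics"]);o.append(p)
a=cv2.resize(o[0][200:320,320:480],(400,300),interpolation=2);b=cv2.resize(o[1],(400,250));t=cv2.resize(o[2][180:300,320:420],(360,432),interpolation=2)
I=np.zeros((560,790,3),np.uint8);I[:300,:400]=a;I[305:555,:400]=b;I[:432,410:770]=t
cv2.imwrite("pics/g2.png",I[:,:,::-1])
E
```

```text
7.15 tcp [ 0.4463 -0.0134  0.0578] yaw -3.0264 z [-4.e-04 -0.e+00 -1.e+00] j [-0.03   0.042 -0.52   1.01  -0.    -0.145] F [ 0.1  0.3 -0.6] T [-0.01  0.06  0.01] gap 0.068
```

View pics/g2.png

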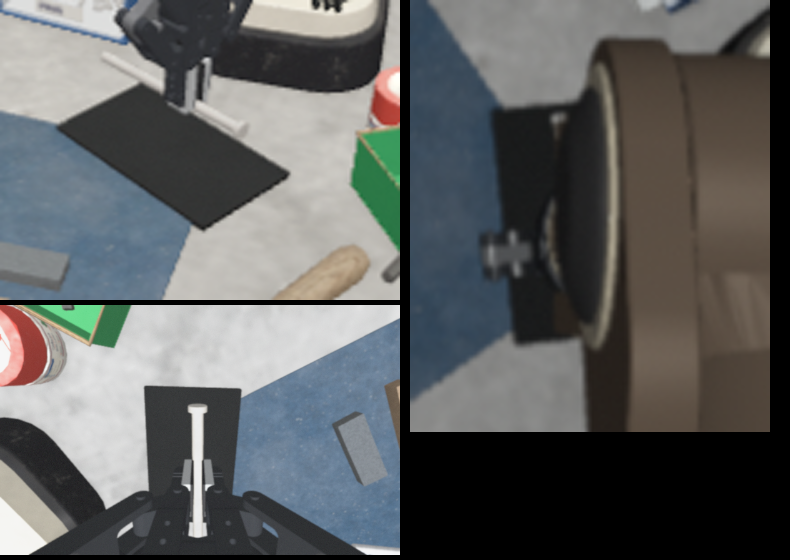

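The pin is held by the fingertips and looks about level. In the scene view its tip is near (362,223) and its head near (418,252).

```bash
cat >>h.py <<'E'
def pinscene(p,c,s,M,zr=(.03,.09)):
    """pin in scene view: rays onto the vertical plane of the tool x axis; returns distance along the pin (forward) and z"""
    f=-M[:,0];n=M[:,1];o,dd=ray(c,*np.meshgrid(np.arange(640),np.arange(400)));t=((s["ee_pos"]-o)@n)/(dd@n);X=o+dd*t[...,None]
    al=(X-s["ee_pos"])@f;lo=X[...,2];q=p.astype(int)
    return al,lo,(q.min(2)>115)&(np.ptp(q,axis=2)<25)
E
python3 - <<'E'
from h import *
s,M=st();c=camera_params("scene");g=np.load("scene1.npz");p=g["p"];S=cloud(c,g["d"])
al,lo,m=pinscene(p,c,s,M)
k=m&(abs((S-s["ee_pos"])@M[:,1])<.012)&(abs(S[...,2]-.06)<.02)&(al>-.08)&(al<.12)
k=k&((al>.014)|(al<-.014));print(k.sum())
for a in np.arange(-.06,.1,.01):
    b=k&(abs(al-a)<.005)
    if b.any():print(a.round(3),b.sum(),lo[b].min().round(4),lo[b].max().round(4),lo[b].mean().round(4))
print(al[k].min(),al[k].max())
E
```

```text
7.3 tcp [ 0.4459 -0.0134  0.0574] yaw -3.0264 z [-1.6e-03  1.0e-04 -1.0e+00] j [-0.03   0.042 -0.52   1.01   0.    -0.145] F [-0.8  0.2 -0.6] T [-0.02  0.02  0.02] gap 0.066
241
-0.05 28 0.0544 0.0703 0.0632
-0.04 31 0.0541 0.067 0.0612
-0.03 21 0.0569 0.0663 0.0615
-0.02 35 0.0563 0.0852 0.0656
-0.01 6 0.0703 0.0802 0.0753
0.02 5 0.0568 0.0651 0.0609
0.03 20 0.0553 0.0648 0.06
0.04 20 0.0549 0.0651 0.06
0.05 20 0.0549 0.0648 0.0599
0.06 20 0.0542 0.0643 0.0593
0.07 19 0.0539 0.0637 0.0589
0.08 16 0.0541 0.064 0.0584
-0.05285211960753793 0.08366586261077893
```

step_arm:
  plan:
    - [[0,0,0],[0,0,0.115],0.0]
    - [[-0.1,3.69,0],[0,0,0],0.0]
    - [[-0.1,3.69,0],[0,0,0],0.0]
    - [[0,3.69,0],[0,0,0],0.0]
    - [[0,3.69,0],[0,0,0],0.0]
    - [[0,3.69,0],[0,0,0],0.0]
    - [[0,3.69,0],[0,0,0],0.0]
    - [[0,0,0.9],[0,0,0],0.0]
    - [[0,0,0.9],[0,0,0],0.0]
    - [[0,0,0],[0,0,0],0.0]
    - [[0,0,0],[0,0,0],0.0]

```text
time: 8.68
ee_pos: [0.4485, 0.2071, 0.0402]
tcp_rot: [-0.002, -3.141, 0.0]
ft_force: [0.5, -0.1, -0.9]
finger_gap: 0.067
```

```bash
python3 - <<'E'
from h import *
s,M=st();c=camera_params("scene");p,d=grab_frame("scene");np.savez("scene2.npz",p=p,d=d)
t,dt=grab_frame("top");np.savez("top2.npz",p=t,d=dt)
a=cv2.resize(p[220:300,190:310],(780,520),interpolation=2)
b=cv2.resize(t[150:250,220:340],(300,250),interpolation=2)
cv2.imwrite("pics/g3.png",a[:,:,::-1])
al,lo,m=pinscene(p,c,s,M);S=cloud(c,d)
k=m&(abs((S-s["ee_pos"])@M[:,1])<.01)&(abs(S[...,2]-.042)<.012)&(al>.03)&(al<.097)
v,u=np.nonzero(k);i=al[k].argmax();print(k.sum(),"tip px",u[i],v[i],al[k].max());
for x in np.arange(.03,.1,.01):
    b=k&(abs(al-x)<.005)
    if b.any():print(x,lo[b].mean().round(4),S[b][:,1].mean().round(4))
print("tip",S[k&(al>al[k].max()-.006)].mean(0))
E
```

```text
8.68 tcp [0.4485 0.2071 0.0402] yaw 3.1404 z [-4.e-04 -3.e-04 -1.e+00] j [ 0.433  0.142 -0.45   0.979 -0.     0.434] F [ 0.5 -0.1 -0.9] T [ 0.02 -0.02 -0.01] gap 0.067
4 tip px 258 261 0.08456695607349403
0.07 0.0473 0.2059
0.08000000000000002 0.0562 0.2004
tip [0.55419948 0.19727884 0.04286213]
```

View pics/g3.png

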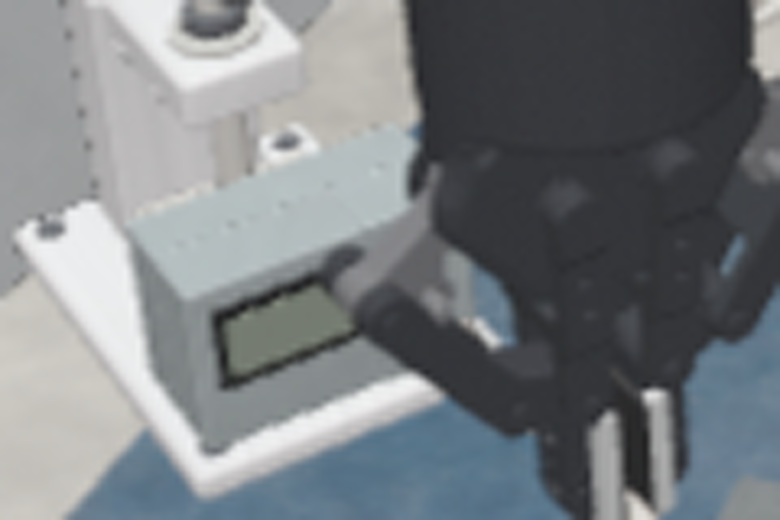

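The hand hides the window in this view, so I'll rely on the measurements, which agree within about 1 mm. I'll go in slowly and watch the force.

step_arm:
  plan:
    - [[-0.8,0.1,0.1],[0,0,0],0.0]
    - [[-0.8,0,0],[0,0,0],0.0]
    - [[-0.8,0,0],[0,0,0],0.0]
    - [[-0.6,0,0],[0,0,0],0.0]
    - [[0,0,0],[0,0,0],0.0]
    - [[0,0,0],[0,0,0],0.0]

```text
time: 9.52
ee_pos: [0.4784, 0.2089, 0.0392]
tcp_rot: [0.0, -3.141, 0.0]
ft_force: [-0.1, 0.6, -0.1]
finger_gap: 0.067
```

```bash
python3 -c "
from h import *;st()
p,d=grab_frame('top');cv2.imwrite('pics/g4.png',cv2.resize(p[150:240,210:310],(700,600),interpolation=2)[:,:,::-1])"
```

```text
9.53 tcp [0.4784 0.2089 0.0392] yaw -3.1414 z [-4.e-04 -2.e-04 -1.e+00] j [ 0.412  0.192 -0.391  0.988  0.     0.411] F [-0.1  0.6 -0.1] T [-0.04 -0.01  0.04] gap 0.067
```

View pics/g4.png

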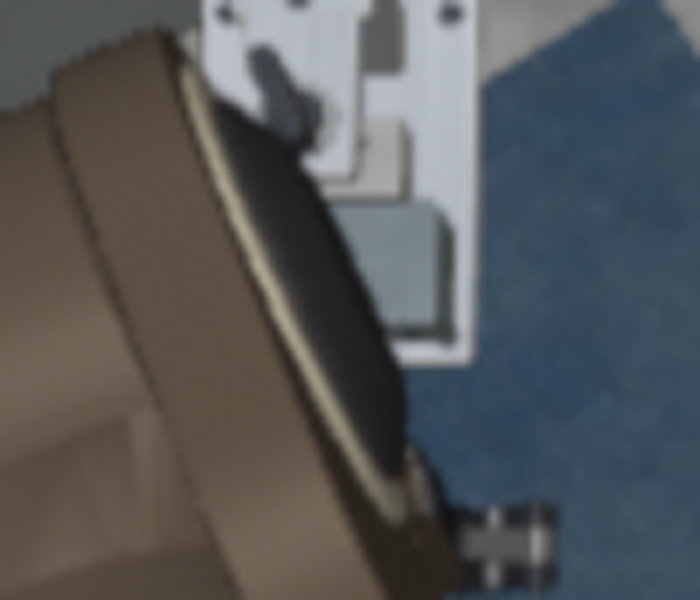

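step_arm:
  plan:
    - [[-0.2,0,0],[0,0,0],0.0]
    - [[-0.2,0,0],[0,0,0],0.0]
    - [[-0.2,0,0],[0,0,0],0.0]
    - [[-0.2,0,0],[0,0,0],0.0]
    - [[0,0,0],[0,0,0],0.0]
    - [[0,0,0],[0,0,0],0.0]

```text
time: 10.32
ee_pos: [0.4863, 0.2089, 0.0391]
tcp_rot: [0.0, -3.141, 0.0]
ft_force: [-2.0, 0.4, 0.1]
finger_gap: 0.069
```

step_arm:
  plan:
    - [[-0.1,0,0],[0,0,0],0.0]
    - [[-0.1,0,0],[0,0,0],0.0]
    - [[0,0,0],[0,0,0],0.0]
    - [[0,0,0],[0,0,0],0.0]

```text
time: 10.82
ee_pos: [0.4883, 0.2089, 0.0392]
tcp_rot: [0.0, -3.141, 0.0]
ft_force: [-3.4, 0.2, -0.2]
finger_gap: 0.064
```

step_arm:
  plan:
    - [[-0.1,0,0],[0,0,0],0.0]
    - [[-0.1,0,0],[0,0,0],0.0]
    - [[0,0,0],[0,0,0],0.0]
    - [[0,0,0],[0,0,0],0.0]

```text
time: 11.32
ee_pos: [0.4895, 0.2089, 0.0389]
tcp_rot: [0.001, -3.139, 0.0]
ft_force: [-6.3, 0.3, 0.3]
finger_gap: 0.062
```

step_arm:
  plan:
    - [[-0.1,0,0],[0,0,0],0.0]
    - [[0,0,0],[0,0,0],0.0]
    - [[0,0,0],[0,0,0],0.0]

```text
time: 11.7
ee_pos: [0.4896, 0.2088, 0.0386]
tcp_rot: [0.001, -3.138, 0.0]
ft_force: [-9.0, 0.0, 1.9]
finger_gap: 0.07
```

step_arm:
  plan:
    - [[1.0,0,0],[0,0,0],0.0]
    - [[2.5,0,0],[0,0,0],0.0]
    - [[2.5,0,0],[0,0,0],0.0]
    - [[0,-3.7,-1.0],[0,0,0],0.0]
    - [[0,-3.7,-1.0],[0,0,0],0.0]
    - [[0,-3.7,0],[0,0,0],0.0]
    - [[0,-3.7,0],[0,0,0],0.0]
    - [[-0.7,-3.7,0],[0,0,0],0.0]
    - [[-0.7,-3.7,0],[0,0,0],0.0]
    - [[0,0,0],[0,0,-0.115],0.0]
    - [[0,0,0],[0,0,0],0.0]
    - [[0,0,0],[0,0,0],0.0]

```text
time: 13.2
ee_pos: [0.446, -0.0129, 0.0596]
tcp_rot: [-0.179, 3.135, -0.001]
ft_force: [0.3, -0.2, -0.1]
finger_gap: 0.065
```

```bash
python3 - <<'E'
from h import *
s,M=st();c=camera_params("scene");p,d=grab_frame("scene");S=cloud(c,d)
al,lo,m=pinscene(p,c,s,M)
k=m&(abs((S-s["ee_pos"])@M[:,1])<.012)&(abs(S[...,2]-.062)<.02)&(al>-.08)&(al<.12)&(abs(al)>.014)
for a in np.arange(-.06,.1,.02):
    b=k&(abs(al-a)<.005)
    if b.any():print(a.round(3),b.sum(),lo[b].mean().round(4))
print(al[k].min(),al[k].max())
E
```

```text
13.2 tcp [ 0.446  -0.0129  0.0596] yaw -3.0278 z [ 1.2e-03 -3.0e-04 -1.0e+00] j [-0.029  0.039 -0.519  1.012 -0.    -0.143] F [ 0.3 -0.2 -0.1] T [-0.01 -0.06 -0.04] gap 0.065
-0.04 27 0.0632
-0.02 36 0.0677
0.02 5 0.0613
0.04 22 0.0615
0.06 19 0.0614
0.08 17 0.0599
-0.0531395176157097 0.08328087430101361
```

step_arm:
  plan:
    - [[0,0,2.0],[0,0,0],0.0]
    - [[0,0,2.0],[0,0,0],0.0]
    - [[0,0,0.6],[0,0,0],0.0]
    - [[0,0,0.3],[0,0,0],0.0]
    - [[0,0,0.1],[0,0,0],0.0]
    - [[0,0,0],[0,0,0],0.0]
    - [[0,0,0],[0,0,0],0.0]

```text
time: 14.12
ee_pos: [0.4459, -0.0131, 0.0097]
tcp_rot: [-0.181, 3.136, -0.0]
ft_force: [0.8, 0.2, -0.7]
finger_gap: 0.065
```

step_arm:
  plan:
    - [[0,0,0.1],[0,0,0],0.0]
    - [[0,0,0],[0,0,0],0.0]
    - [[0,0,0],[0,0,0],0.0]

```text
time: 14.5
ee_pos: [0.446, -0.0131, 0.009]
tcp_rot: [-0.181, 3.135, -0.0]
ft_force: [-1.4, 0.3, 5.2]
finger_gap: 0.07
```

Contact is back at the same height and force as at pick-up, so I'll release and lift.

step_arm:
  plan:
    - [[0,0,0],[0,0,0],0.3]
    - [[0,0,0],[0,0,0],0.3]
    - [[0,0,0],[0,0,0],0.3]
    - [[0,0,0],[0,0,0],0.3]
    - [[0,0,-1.0],[0,0,0],0.3]
    - [[0,0,-3.0],[0,0,0],0.3]
    - [[0,0,-4.0],[0,0,0],0.3]
    - [[0,0,-5.0],[0,0,0],0.3]
    - [[0,0,-5.0],[0,0,0],0.3]
    - [[0,0,0],[0,0,0],0.3]

```text
time: 15.75
ee_pos: [0.4478, -0.0131, 0.193]
tcp_rot: [-0.18, 3.128, -0.001]
ft_force: [0.5, -0.4, -0.6]
finger_gap: 0.301
```

```bash
python3 - <<'E'
from h import *
st();c=camera_params("scene");p,d=grab_frame("scene");S=cloud(c,d);q=p.astype(int)
k=biggest((q.min(2)>110)&(S[...,2]>.004)&(S[...,2]<.025)&(abs(S[...,1]+.012)<.03)&(abs(S[...,0]-.46)<.08))
v,u=np.nonzero(k);print(k.sum(),rect(onz(c,u,v,.011)),np.median(S[k][:,2]))
s=cv2.resize(p[200:320,320:480],(400,300),interpolation=2)
w,dw=grab_frame("wrist");o=np.zeros((560,400,3),np.uint8);o[:300]=s;o[305:555]=cv2.resize(w,(400,250));cv2.imwrite("pics/g5.png",o[:,:,::-1])
E
```

```text
15.75 tcp [ 0.4478 -0.0131  0.193 ] yaw -3.0263 z [ 8.e-03 -2.e-04 -1.e+00] j [-0.029 -0.023 -0.281  1.305  0.    -0.145] F [ 0.5 -0.4 -0.6] T [ 0.05  0.01 -0.02] gap 0.301
319 (array([463.2, -14.2]), array([140.7,  18.4]), 6.2) 0.01456317025342213
```

View pics/g5.png

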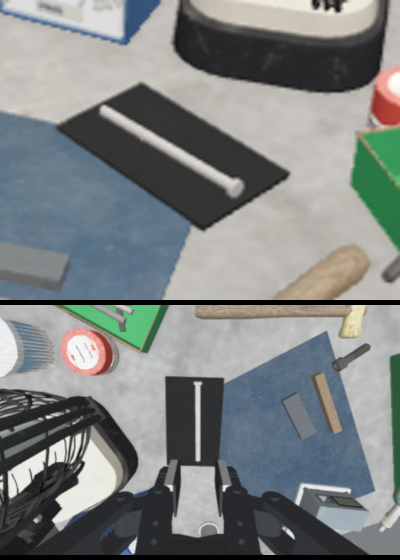

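The pin lies flat on its pad. Now I'll move above the thumbscrew.

step_arm:
  plan:
    - [[-3.235,3.67,0],[0,0,0],0.45]
    - [[-3.235,3.67,0],[0,0,0],0.45]
    - [[-3.235,3.67,0],[0,0,0],0.45]
    - [[-3.235,3.67,0],[0,0,0],0.45]
    - [[-3.235,3.67,0],[0,0,0],0.45]
    - [[-3.235,3.67,0],[0,0,0],0.45]
    - [[0,0,0],[0,0,-0.138],0.45]
    - [[0,0,0],[0,0,-0.138],0.45]
    - [[0,0,0],[0,0,0],0.45]
    - [[0,0,0],[0,0,0],0.45]

```text
time: 17.1
ee_pos: [0.6127, 0.2277, 0.1874]
tcp_rot: [0.607, -3.081, 0.0]
ft_force: [-0.8, 0.6, 0.0]
finger_gap: 0.451
```

```bash
python3 - <<'E'
from h import *
st()
f=np.load("top0.npz");W=cloud(camera_params("top"),f["d"])
k=W[(W[...,2]>.1)&(abs(W[...,1]-.23)<.09)&(W[...,0]>.64)];
for z in(.15,.2,.3,.4): 
    q=k[abs(k[:,2]-z)<.04];print("wall",z,q[:,0].min(initial=9),len(q))
c=camera_params("wrist");p,d=grab_frame("wrist");W=cloud(c,d)
k=biggest((p.max(2)<110)&(W[...,2]>.112)&(W[...,2]<.142)&(np.hypot(W[...,0]-.615,W[...,1]-.228)<.03))
v,u=np.nonzero(k);t=k&(W[...,2]>.13);print(k.sum(),t.sum(),rect(W[k]),rect(W[t]) if t.sum()>3 else "")
f0=np.load("top0.npz");c=camera_params("top")
W=cloud(c,f0["d"]);t=(W[...,2]>.127)&(W[...,2]<.142)&(np.hypot(W[...,0]-.615,W[...,1]-.228)<.03);X=onz(c,*np.nonzero(t)[::-1],.135)[:,:2]
e,V=np.linalg.eigh(np.cov(X.T));a=V[:,1];print("top wing",len(X),X.mean(0),np.degrees(np.arctan2(a[1],a[0])%np.pi),2*np.sqrt(3*e))
cv2.imwrite("pics/g6.png",p[:,:,::-1])
E
```

```text
17.1 tcp [0.6127 0.2277 0.1874] yaw -2.7528 z [-1.4e-03 -6.0e-04 -1.0e+00] j [ 0.356  0.378  0.19   1.384 -0.    -0.033] F [-0.8  0.6  0. ] T [-0.05 -0.01  0.  ] gap 0.451
wall 0.15 0.8137344872231309 574
wall 0.2 0.8136475357169601 3392
wall 0.3 9.0 0
wall 0.4 9.0 0
666 567 (array([614.6, 226.2]), array([30.1,  8.8]), 24.8) (array([614.7, 226. ]), array([30. ,  8.8]), 22.8)
top wing 69 [0.61472171 0.22727325] 22.884515532181062 [0.00891281 0.03184668]
```

View pics/g6.png

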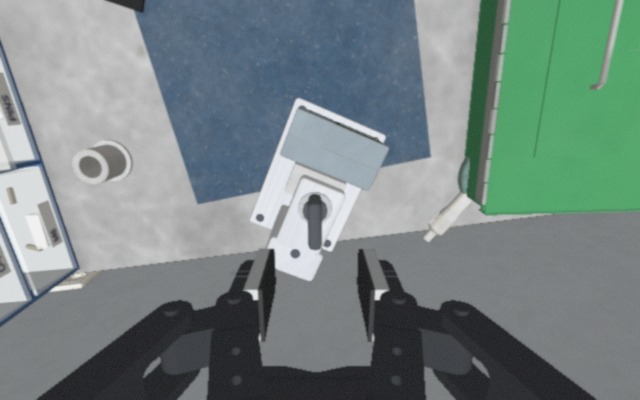

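The wrist view shows the blade at columns 307–322, rows 196–248, midway between the fingers and aligned with them. I'll descend and grip.

step_arm:
  plan:
    - [[-0.2,-0.15,2.0],[0,0,0],0.45]
    - [[0,0,2.0],[0,0,0],0.45]
    - [[0,0,2.0],[0,0,0],0.45]
    - [[0,0,1.3],[0,0,0],0.45]
    - [[0,0,0.6],[0,0,0],0.45]
    - [[0,0,0],[0,0,0],0.45]
    - [[0,0,0],[0,0,0],0.0]
    - [[0,0,0],[0,0,0],0.0]
    - [[0,0,0],[0,0,0],0.0]
    - [[0,0,0],[0,0,0],0.0]
    - [[0,0,0],[0,0,0],0.0]

```text
time: 18.52
ee_pos: [0.6159, 0.2279, 0.1103]
tcp_rot: [-0.611, 3.08, 0.001]
ft_force: [-1.0, 2.5, 5.6]
finger_gap: 0.094
```

```bash
python3 -c "from h import *;st()"
```

```text
18.52 tcp [0.6159 0.2279 0.1103] yaw -2.7502 z [ 0.0013  0.0011 -1.    ] j [ 3.540e-01  3.950e-01  4.500e-02  1.219e+00  1.000e-03 -3.700e-02] F [-1.   2.5  5.6] T [0.34 0.33 0.03] gap 0.094
```

step_arm:
  plan:
    - [[0,0,0],[0,0,0.1],0.0]
    - [[0,0,0],[0,0,0.1],0.0]
    - [[0,0,0],[0,0,0.1],0.0]
    - [[0,0,0],[0,0,0.1],0.0]
    - [[0,0,0],[0,0,0.1],0.0]
    - [[0,0,0],[0,0,0.1],0.0]
    - [[0,0,0],[0,0,0.1],0.0]
    - [[0,0,0],[0,0,0.1],0.0]
    - [[0,0,0],[0,0,0.1],0.0]
    - [[0,0,0],[0,0,0.1],0.0]
    - [[0,0,0],[0,0,0.1],0.0]
    - [[0,0,0],[0,0,0],0.0]

```text
time: 20.02
ee_pos: [0.6158, 0.2281, 0.1103]
tcp_rot: [1.091, 2.945, 0.003]
ft_force: [-1.1, 2.0, 4.6]
finger_gap: 0.09
```

```bash
python3 -c "from h import *;st()"
```

```text
20.02 tcp [0.6158 0.2281 0.1103] yaw 2.4323 z [ 0.0013  0.0015 -1.    ] j [3.540e-01 3.960e-01 4.600e-02 1.219e+00 1.000e-03 1.064e+00] F [-1.1  2.   4.6] T [ 0.44  0.37 -0.11] gap 0.09
```

step_arm:
  plan:
    - [[0,0,0],[0,0,0.04],0.0]
    - [[0,0,0],[0,0,0.03],0.0]
    - [[0,0,0],[0,0,0],0.0]

```text
time: 20.4
ee_pos: [0.6158, 0.2281, 0.1103]
tcp_rot: [1.192, 2.906, 0.003]
ft_force: [-1.6, 2.7, 6.4]
finger_gap: 0.097
```

```bash
python3 -c "from h import *;st()"
```

```text
20.4 tcp [0.6158 0.2281 0.1103] yaw 2.3629 z [ 0.0013  0.0016 -1.    ] j [3.540e-01 3.960e-01 4.600e-02 1.219e+00 1.000e-03 1.133e+00] F [-1.6  2.7  6.4] T [ 0.51  0.33 -0.1 ] gap 0.097
```

step_arm:
  plan:
    - [[0,0,0],[0,0,0.04],0.0]
    - [[0,0,0],[0,0,0.03],0.0]
    - [[0,0,0],[0,0,0],0.0]

```text
time: 20.78
ee_pos: [0.6159, 0.2282, 0.1103]
tcp_rot: [1.289, 2.864, 0.003]
ft_force: [-0.9, 2.2, 5.2]
finger_gap: 0.09
```

```bash
python3 -c "from h import *;st()"
```

```text
20.77 tcp [0.6159 0.2282 0.1103] yaw 2.296 z [ 0.0015  0.0012 -1.    ] j [3.550e-01 3.950e-01 4.600e-02 1.219e+00 1.000e-03 1.200e+00] F [-0.9  2.2  5.2] T [0.32 0.28 1.33] gap 0.09
```

The torque jumped to 1.3 N m about 48° clockwise of the gauge's x, so the screw is seated. I'll hold briefly, then back off a quarter turn.

step_arm:
  plan:
    - [[0,0,0],[0,0,0],0.0]
    - [[0,0,0],[0,0,0],0.0]
    - [[0,0,0],[0,0,-0.1],0.0]
    - [[0,0,0],[0,0,-0.1],0.0]
    - [[0,0,0],[0,0,-0.1],0.0]
    - [[0,0,0],[0,0,-0.1],0.0]
    - [[0,0,0],[0,0,-0.1],0.0]
    - [[0,0,0],[0,0,-0.1],0.0]
    - [[0,0,0],[0,0,-0.1],0.0]
    - [[0,0,0],[0,0,-0.1],0.0]
    - [[0,0,0],[0,0,-0.1],0.0]
    - [[0,0,0],[0,0,-0.1],0.0]
    - [[0,0,0],[0,0,-0.1],0.0]
    - [[0,0,0],[0,0,-0.1],0.0]
    - [[0,0,0],[0,0,-0.1],0.0]
    - [[0,0,0],[0,0,-0.1],0.0]
    - [[0,0,0],[0,0,-0.1],0.0]
    - [[0,0,0],[0,0,-0.1],0.0]

```text
time: 23.02
ee_pos: [0.6159, 0.2278, 0.1103]
tcp_rot: [-1.157, 2.919, 0.001]
ft_force: [-1.2, 1.4, 4.9]
finger_gap: 0.097
```

step_arm:
  plan:
    - [[0,0,0],[0,0,0],0.0]
    - [[0,0,0],[0,0,0],0.0]
    - [[0,0,0],[0,0,0],0.0]
    - [[0,0,0],[0,0,0],0.0]

```text
time: 23.52
ee_pos: [0.6159, 0.2278, 0.1103]
tcp_rot: [-1.152, 2.921, 0.001]
ft_force: [-0.9, 1.9, 6.3]
finger_gap: 0.091
```

```bash
python3 - <<'E'
from h import *
st();o=np.zeros((560,640,3),np.uint8)
p,d=grab_frame("scene");w,_=grab_frame("wrist");o[:300]=cv2.resize(p[180:330,160:480],(640,300));o[305:555,:400]=cv2.resize(w,(400,250))
cv2.imwrite("pics/g7.png",o[:,:,::-1])
S=cloud(camera_params("scene"),d)
k=biggest((p.min(2)>110)&(S[...,2]>.004)&(S[...,2]<.025)&(abs(S[...,1]+.012)<.03)&(abs(S[...,0]-.46)<.08));print("pin",k.sum(),rect(S[k]))
E
```

```text
23.52 tcp [0.6159 0.2278 0.1103] yaw -2.39 z [ 0.0014  0.001  -1.    ] j [ 0.354  0.396  0.045  1.219  0.    -0.397] F [-0.9  1.9  6.3] T [0.31 0.27 0.07] gap 0.091
pin 321 (array([466.8, -15.9]), array([143.4,  22.8]), 6.1)
```

View pics/g7.png

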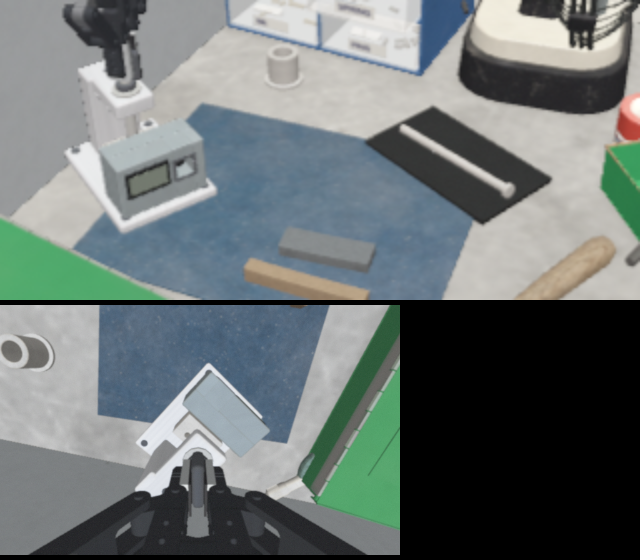

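The pictures show the blade still between the pads, the pin flat on its pad, and the stones and bush where they were. The jaws are at 43°, which puts the screw at about 1.54 rad. I'm handing in.

```bash
python3 -c "
from h import *;print(finish_job());st()"
```

```text
the job is handed in; nothing more can be done
None
the job is handed in; nothing more can be done
```

I carried out all the steps and handed the job in at about 23.5 s of the 72 s allowed. No verdict was reported.

- **Reset button:** I pushed it with the pin's plain end until it stopped at 6–9 N. The tool had stopped advancing, so I took it as fully in. The hand hid the window during the push, so I judged this from force and position only. I did not measure directly that it sprang back out.
- **Pin:** It is back flat on its pad and let go. My last picture and measurement put it at about (0.465, -0.015), close to where it started.
- **Thumbscrew:** I turned it clockwise until the torque jumped to 1.3 N m, with the jaws at -48°. The expected seat is -45°, so the blade may have slipped about 0.06 rad in the grip. I then backed it off until the jaws stood at 43°. That puts the screw at about 1.54 rad, or at most 1.60 rad with that slip (target 1.57 ± 0.30).
- **At hand-in:** The fingers still held the blade (opening 0.091, about 8 mm), and the pose was steady between the last two readings. The oilstones and bush looked unmoved in the last picture, though I did not measure them.

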